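# Shut the pickle press and wedge its lid fast

### The arm

A 6-joint arm with a two-finger parallel gripper is mounted at the origin on the work surface. World frame = base frame: x ahead of the robot, y to its left, z up, the work surface at z = 0. Lengths are in m, angles in rad, forces in N, time in s.
With the tool pointing down it reaches from about 0.35 to 0.975 m from the base axis. Payload 4.9 kg.
Tool frame: the origin (TCP) lies at the very end of the fingers, on their centre line; the grasp point (between the pads) lies 19 mm behind it; z points along the fingers, y is the line along which they close (so a half turn about z gives the same grasp; the last joint's range is limited). The gripper opens to 85 mm and grips with 20 to 120 N. Pads are 22 mm wide; open, the fingers measure 114 mm over their backs; the gripper's body (76 mm by 85 mm) begins 54 mm behind the grasp point. The pads swing forward as they close: fully open they stand 13 mm farther back than shut.
Start: joints at [-1.43, 0.053, 1.613, -0, 1.476, -0.119], TCP at [0.161, -0.604, 0.231] pointing down, gripper open.
Joint ranges: [-3.01, 3.01], [-1.01, 2.22], [0.06, 2.58], [-1.02, 4.17], [0.09, 2.62], [-3.14, 3.14]. Speed limits (rad/s): [2.57, 2.57, 3.14, 3.14, 3.14, 3.14].

### API

Orientations are given as a rotation vector (axis times angle).
In Python, from station import get_obs, optics, ctrl gives the robot as it stands.
- The arm moves only by the shell command python3 -m pendant 'ROWS' [FORCE]. ROWS is JSON, a list of rows, each a list of 3 entries, a list of its own where there are three numbers: the shift along the tool's x, y, z in mm, then the turn, a rotation vector about the tool's x, y, z in rad, then the opening, from 0 (shut) to 1 (fully open). A call has 1 to 12 rows; each row shifts and turns the commanded pose from where the row before left it, along the tool's axes as they then stand; what a row does not reach is not made up. A row lasts 1/12 s, in which the tool goes at most 41.7 mm and 7.16 degrees, less where a joint would pass 70% of its speed; a pose out of reach is approached as far as the arm can. A call is refused whole if a number of a shift passes 41.7 or a number of a turn 0.125, either way. A call with a gripper value outside its range is refused whole. The fingers move at their own pace and stop on an object; FORCE is the grip in N (left out, the last holds). Time passes only in rows, so rows that do not move let the fingers close. It gives the time, the measured TCP pose, the force, the opening and the grip force at its end, in the units of the state.
- get_obs(): the state, without advancing time (a new reading comes with each control period).
- optics.get_image(name): name is "scene" or "top" or "wrist"; returns the picture (400x640x3 uint8, red, green, blue); there is no depth.
- optics.camera_model(name): a dict with "fx", "fy", "cx", "cy" (pixels), "distortion" ([k1, k2, p1, p2, k3] as OpenCV has them; the pictures are not rectified), "cam_to_world" (4x4, takes a point from camera to world coordinates). Camera axes: x right, y up, looking along -z (the intrinsics and any distortion apply to the point x, -y, -z); pixel columns grow to the right and rows downward; lengths in m; the calibration is good to about 2 mm. A picture is of the moment at which its call begins: read the wrist's pose just before it. camera_model takes no time and is no camera call; for the wrist camera it gives the pose at the moment of the call.
- ctrl.finish_job(): hands the job in; it is judged then, once.
The state is a dict: "t": time; "q": joint angles; "dq": joint speeds; "effort": joint torques, N m; "tool_pos": TCP position; "tool_rot": TCP orientation; "contact_force": force on the tool from outside, world axes, zero at the start; "wrist_torque": the same for the moment, N m; "opening": finger opening in m; "grip_force": force on a finger pad.
Only numpy, scipy, OpenCV 4.12 (cv2) and the standard library are available. Lean on these libraries where they do the work, as an engineer would, in place of code of your own. Each camera call takes 0.05 s, during which the arm holds its last target. There are 200 camera calls.

### The job

Shut the pickle press: press the crooked lid down until it sits level and fully home on the tub's rim, then take the wooden wedge from its holder, start it by hand in the leaning slot above the lid and let go of it. Drive it with taps of the wooden pestle, not with the fingers, until its head sits fully home against the slot's mouth, then stand the pestle upright on its round cork mat again. Do not knock the other kitchen things about.

Things in the scene. Friction and masses are not known exactly. Their poses are not given: they have to be found in the camera images.
- stand: pale wooden press stand, fixed. Base board 250 x 170 x 18 mm, from 105 mm behind to 145 mm ahead of the origin along its x; origin on the worktop; x points from the leaning clamp to the tub. On it a square steel tub, 140 x 140 mm, centred 55 mm ahead of the origin (+x), rim 78 mm above the worktop. Two uprights 30 to 75 mm behind the origin carry the clamp.
- clamp: leaning block on the stand, 50 (x -22 to +28) x 51 x 50 mm, with the slot. Origin: centre of the slot's mouth, on the upper face, 166 mm above the worktop, 34 mm behind the stand's origin. z points out of the slot: up, leaning 27 degrees from vertical away from the tub; the wedge goes in along -z. y as the stand's. Slot 27 mm wide in y, 50 deep, open below, lower wall at x = -9.6 mm.
- jaw (a joint): sprung wooden jaw on the slot's +x side, m it is pushed open; about 0.004 when the wedge is home. At rest 15 mm from the lower wall at the mouth, 8 mm at the bottom. The wedge enters freely until about 28 mm short of home, stays there when released, then must be driven with a force growing to about 10 N until its head stops on the block.
- lid: pale wooden lid lying crooked on the tub: flange 146 x 146 x 8 mm, plug below 129.5 mm square, 16 deep; in the middle on top a round knob 32 mm wide, 25 tall. Origin: centre of the flange's underside, z up; the knob's flat top is 33 mm above it. A sprung seal holds the clamp-side edge some mm too high; pressing the knob with 5 to 15 N snaps it past. Seated: level, origin 78 mm above the worktop.
- wedge: pale wooden wedge, blade down in the holder. Origin: centre of the head's underside, z up. Head 26 (x) x 36 (y) x 36 mm tall; blade below 80 mm long, 22 wide in y, flat face at x = -9.6 mm, sloping face on +x: 19 mm thick at the head, 8 at the tip. It goes in flat face on the slot's lower wall: home, its frame matches the clamp's within 2 mm. About 80 g.
- holder: wooden block 70 x 75 x 88 mm with an upright slot 25 x 28 mm, fixed; origin at the centre of its underside. The wedge's head rests on its top, the wedge's axes along the holder's.
- pestle: pale wooden pestle, 140 mm tall, standing upright on the mat; origin at the centre of its flat foot, z up along it. Foot 40 mm wide up to 35 mm, above 55 mm a straight round shaft 28 mm wide up to the top. About 250 g.
- mat: round cork mat, 110 mm wide, 8 mm thick, fixed; origin at the centre of its underside.
- salt: little white salt pot, 48 mm wide, 45 mm tall; origin at the centre of its underside; leave alone
- bowl: white bowl, 100 mm wide, 45 mm tall; origin at the centre of its underside; leave alone
- mug: white mug, 80 mm wide, 85 mm tall; origin at the centre of its underside; leave alone
- ramekin: small white dish, 70 mm wide, 40 mm tall; origin at the centre of its underside; leave alone
- spoon: spoon lying crosswise on the worktop between robot and stand; origin under its middle; leave alone
Not all that is in view belongs to the job. What is shaped like the wedge but turquoise is not meant.

How it is judged:
By the outcome, as a careful person would: the job done as asked, in the order asked, and still so for the second after the job is handed in, with the robot touching nothing.
It also fails if it takes over 72 s, if anything falls off the work surface, if the arm or the gripper's body presses on something with over 40 N, if the wrist force passes 120 N, or if a joint passes its speed limit or range.

## Working session

There is one attempt and no reset: what is moved stays moved. The work goes in short steps, Python scripts to look and compute and a shell command to move; the robot and the scene stay as the last step left them, time stands still between calls to the robot, and variables do not carry over. Pictures are saved under pics/ and viewed, at most 10 in all, crops included, and the job is handed in when it is done.

```bash
ls; mkdir -p pics
python3 - <<'E'
from station import get_obs, optics, ctrl
import cv2,numpy as np
for n in("scene","top"):
    cv2.imwrite(f"pics/{n}0.png",optics.get_image(n)[:,:,::-1])
    m=optics.camera_model(n);print(n,m["fx"],m["cx"],m["cy"],m["distortion"],np.round(m["cam_to_world"],3).tolist())
o=get_obs();print(o)
E
```

```text
pics
scene 373.07086196683093 317.1123213514159 197.49237526013047 [0.01203977 0.         0.         0.         0.        ] [[-0.515, -0.593, 0.618, 1.063], [0.857, -0.369, 0.36, 0.337], [0.014, 0.716, 0.698, 0.769], [0.0, 0.0, 0.0, 1.0]]
top 430.8003257278299 312.54015958753894 198.34598806303092 [-0.04243295  0.          0.          0.          0.        ] [[0.021, 0.997, -0.074, 0.434], [-1.0, 0.022, 0.004, 0.009], [0.006, 0.074, 0.997, 1.105], [0.0, 0.0, 0.0, 1.0]]
{'t': 0.1, 'q': array([-1.42998484e+00,  5.33233267e-02,  1.61416540e+00, -1.06033096e-05,
        1.47600086e+00, -1.18987556e-01]), 'dq': array([-0.00204728, -0.00054964, -0.00270898, -0.00018273, -0.00384306,
        0.00167169]), 'effort': array([ 7.11538505e-04, -3.94905102e+01, -3.71359706e+01, -1.10475905e-04,
        3.98492746e-03, -7.78653259e-06]), 'tool_pos': array([ 0.16047873, -0.60345829,  0.23016061]), 'tool_rot': array([-3.11324353e+00, -4.06700562e-01,  4.90624742e-05]), 'contact_force': array([-0.68418103, -0.0256451 , -0.97896003]), 'wrist_torque': array([ 0.03347355, -0.03939839, -0.01414358]), 'grip_force': 0.0, 'opening': 0.08521478590350083}
```

View pics/scene0.png

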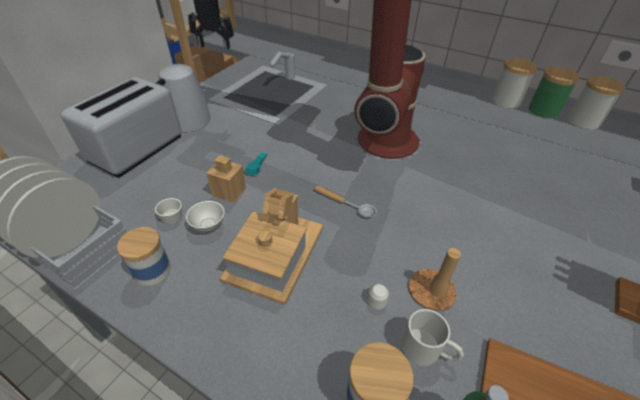

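View pics/top0.png

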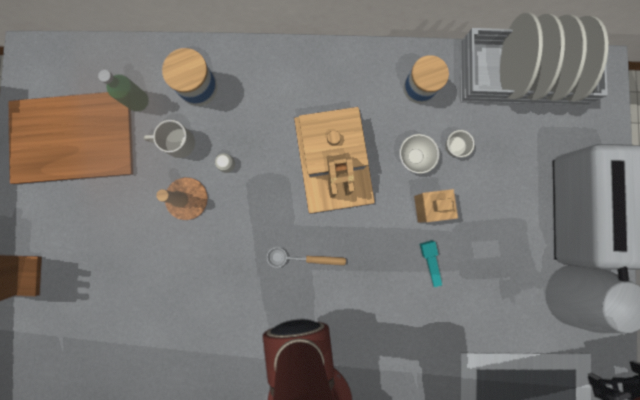

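The scene view shows the stand at (270,250), lid knob (265,238), clamp (280,205), wedge holder (226,178), turquoise decoy (256,163) and pestle on its mat (440,280). In the top view: knob (334,137), clamp (341,175), holder (438,205), mat (187,199), spoon (305,259). I'll zoom in for measurements.

Run:
```python
import cv2,numpy as np
t=cv2.imread("pics/top0.png");s=cv2.imread("pics/scene0.png")
def c(im,x,y,w,h,k):return cv2.resize(im[y:y+h,x:x+w],None,fx=k,fy=k,interpolation=cv2.INTER_CUBIC)
A=np.zeros((600,800,3),np.uint8)
A[:520,:]=0
a=c(t,290,100,180,120,4) #720x480
A[:480,:720]=a
A[480:600,:]=0
cv2.imwrite("pics/m1.png",a)
b=c(s,200,145,130,150,4) #520x600
d=c(t,150,170,70,60,4) #280x240
e=c(s,405,240,65,75,4) #260x300
B=np.zeros((600,800,3),np.uint8);B[:,:520]=b;B[:240,520:800]=d;B[250:550,520:780]=e
cv2.imwrite("pics/m2.png",B)
```

```text
(no output)
```

View pics/m1.png

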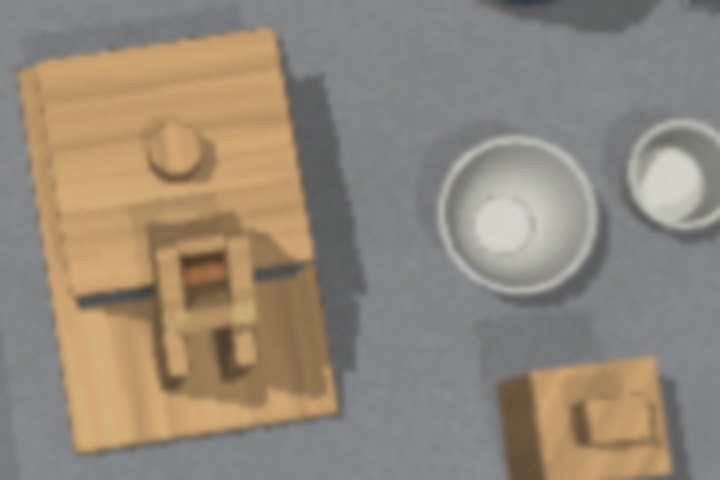

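View pics/m2.png

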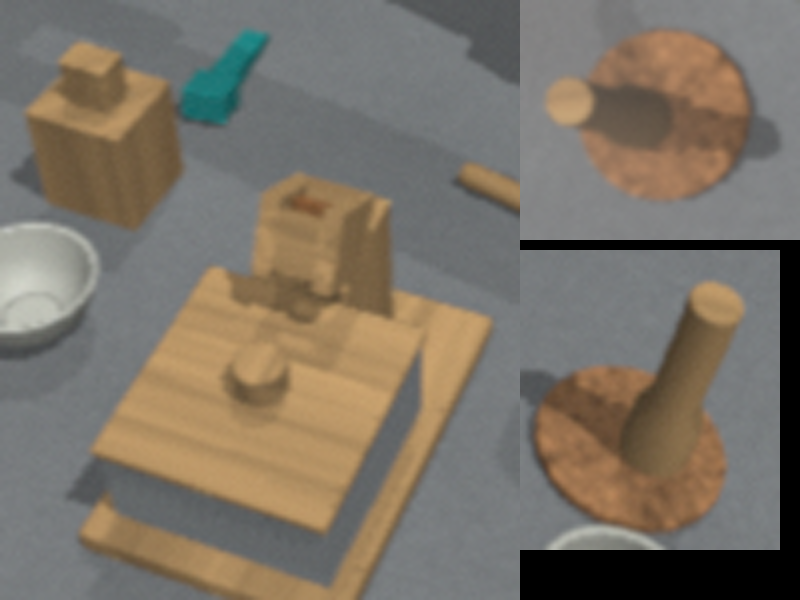

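The crops show board corners (top crop: 78,452; 338,413; 20,72), knob top (178,150), clamp mouth (~205,270), wedge head top (620,420), pestle top (scene crop 716,303), and mat in both views. I'll fit the poses from these.

```bash
cat > h.py <<'E'
import numpy as np,cv2
from scipy.spatial.transform import Rotation as R
from scipy.optimize import least_squares
from station import get_obs,optics
def proj(P,m):
    T=np.linalg.inv(m["cam_to_world"]);p=np.atleast_2d(P)@T[:3,:3].T+T[:3,3]
    p=p*[1,-1,-1]
    K=np.array([[m["fx"],0,m["cx"]],[0,m["fy"],m["cy"]],[0,0,1.]])
    return cv2.projectPoints(p,np.zeros(3),np.zeros(3),K,np.array(m["distortion"],float))[0][:,0]
def ray(uv,m):
    K=np.array([[m["fx"],0,m["cx"]],[0,m["fy"],m["cy"]],[0,0,1.]])
    a=cv2.undistortPoints(np.array([[uv]],float),K,np.array(m["distortion"],float))[0,0]
    T=np.array(m["cam_to_world"]);return T[:3,3],T[:3,:3]@[a[0],-a[1],-1]
def atz(uv,m,z):
    o,d=ray(uv,m);return o+d*(z-o[2])/d[2]
def fit_planar(obs,x0):
    """obs: list of (cammodel, uv, local xyz); fits x,y,yaw"""
    def f(p):
        r=R.from_euler('z',p[2]).as_matrix();e=[]
        for m,uv,l in obs: e.extend(proj(r@np.array(l)+[p[0],p[1],0],m)[0]-uv)
        return e
    s=least_squares(f,x0,loss='soft_l1');return s.x,np.array(f(s.x)).reshape(-1,2)
def rel(Tpos,Trot,Gpos,Grot):
    "shift (mm, tool axes) and turn (tool axes) from pose T to G"
    A=R.from_rotvec(Trot);return A.inv().apply(np.array(Gpos)-Tpos)*1e3,(A.inv()*R.from_rotvec(Grot)).as_rotvec()
E
cat > fit.py <<'E'
from h import *
t=optics.camera_model("top");s=optics.camera_model("scene")
T=lambda u,v:(290+(u+.5)/4-.5,100+(v+.5)/4-.5)
S=lambda u,v:(200+(u+.5)/4-.5,145+(v+.5)/4-.5)
P=lambda u,v:(150+(u-520+.5)/4-.5,170+(v+.5)/4-.5)
Q=lambda u,v:(405+(u-520+.5)/4-.5,240+(v-250+.5)/4-.5)
st=[(t,T(78,452),(-.105,.085,.018)),(t,T(338,413),(-.105,-.085,.018)),(t,T(20,72),(.145,.085,.018)),
 (s,S(492,318),(-.105,.085,.018)),(s,S(82,538),(.145,-.085,.018))]
p,e=fit_planar(st,[.5,0,0]);print("stand",p.round(4),e.round(1).tolist())
for i in(0,1):
    mm=[o for o in st if (o[0] is t)==(i==0)];q,e=fit_planar(mm,p);print(q.round(4),e.round(1).tolist())
for n,yaw0 in(("a",0.1),("b",-1.4)):
    h=[(t,T(530,372),(.035,.0375,.088)),(t,T(656,357),(.035,-.0375,.088)),(s,S(30,112),(.035,-.0375,.088)),(s,S(110,137),(.035,.0375,.088)),(s,S(176,82),(-.035,.0375,.088))]
    if n=="b": h=[(c,u,(( -l[1]*.035/.0375) if 1 else 0, l[0]*.0375/.035,l[2])) for c,u,l in h]; yaw0=.1-np.pi/2
    q,e=fit_planar(h,[.45,-.3,yaw0]);print("holder",n,q.round(4),e.round(1).tolist())
hd=[(t,T(585,400)),(t,T(648,393)),(t,T(655,440)),(t,T(592,446))]
print("headtop",[atz(u,c,.124)[:2].round(4).tolist() for c,u in hd],[atz(S(*u),s,.124)[:2].round(4).tolist() for u in((62,67),(98,77),(124,58),(86,44))])
print("knob",atz(T(178,147),t,.113).round(4),atz(S(259,367),s,.113).round(4))
print("mat",atz(P(665,114),t,.008).round(4),atz(Q(630,447),s,.008).round(4))
print("pestle top",atz(P(571,102),t,.148).round(4),atz(Q(717,304),s,.148).round(4), "foot",atz(Q(657,447),s,.008))
E
python3 fit.py
```

```text
stand [ 0.5955 -0.0501  0.1821] [[-0.7, 0.8], [0.6, -0.2], [-1.7, -0.3], [0.1, -0.2], [-1.9, -0.5]]
[ 0.5956 -0.0521  0.1704] [[-0.4, 0.4], [1.0, 0.2], [-0.3, -0.8]]
[ 0.5944 -0.048   0.1963] [[0.6, -0.6], [-0.5, 0.3]]
holder a [ 0.4984 -0.2965  0.1081] [[0.1, 0.0], [-0.4, 1.1], [-1.3, -0.3], [1.3, 1.2], [-1.1, 0.3]]
holder b [ 0.4962 -0.2956 -1.4774] [[0.9, -0.4], [-1.6, 1.2], [-0.4, -0.0], [0.5, 1.2], [-0.6, -0.6]]
headtop [[0.5104, -0.2776], [0.5152, -0.3141], [0.4883, -0.3181], [0.4841, -0.2816]] [[0.5174, -0.3053], [0.5127, -0.2775], [0.4875, -0.2762], [0.4895, -0.3086]]
knob [ 0.6543 -0.042   0.113 ] [ 0.653  -0.0384  0.113 ]
mat [0.5094 0.3289 0.008 ] [0.509 0.331 0.008]
pestle top [0.5054 0.3412 0.148 ] [0.5043 0.343  0.148 ] foot [0.50063363 0.34455619 0.008     ]
```

```bash
R='[25.8,-17.4,0],[0,0,0],0'; python3 -m pendant '[[[12,-8,0],[0,0,0],0],[[25.8,-17.4,0],[0,0,0],0],[[25.8,-17.4,0],[0,0,0],0],[[25.8,-17.4,0],[0,0,0],0],[[25.8,-17.4,0],[0,0,0],0],[[25.8,-17.4,0],[0,0,0],0],[[25.8,-17.4,0],[0,0,0],0],[[25.8,-17.4,0],[0,0,0],0],[[25.8,-17.4,0],[0,0,0],0],[[25.8,-17.4,0],[0,0,0],0],[[25.8,-17.4,0],[0,0,0],0],[[25.8,-17.4,0],[0,0,0],0]]' 40
cat > to.py <<'E'
import sys
from h import *
# to.py x y z yaw [tilt]  : tool goal, x axis yawed, tilt about tool y (positive: tool points down and ahead along yaw)
a=list(map(float,sys.argv[1:]));tilt=a[4] if len(a)>4 else 0
o=get_obs()
c,s=np.cos(a[3]),np.sin(a[3]);G=np.array([[c,s,0],[s,-c,0],[0,0,-1.]]).T  # columns x,y,z
G=R.from_matrix(G)*R.from_euler('y',-tilt) 
G=R.from_matrix(G.as_matrix())
A=R.from_rotvec(o["tool_rot"])
print("t",round(o["t"],2),"pos",o["tool_pos"].round(4),"zaxis",A.as_matrix()[:,2].round(3),"F",o["contact_force"].round(1),"open",round(o["opening"],4),"grip",round(o["grip_force"],1),"q",o["q"].round(2))
sh,tu=rel(o["tool_pos"],o["tool_rot"],a[:3],G.as_rotvec())
print("shift now",sh.round(1),"turn",tu.round(3),"shift after turn",(G.inv().apply(np.array(a[:3])-o["tool_pos"])*1e3).round(1),"goal z",G.as_matrix()[:,2].round(2))
E
python3 to.py .652 -.0405 .2 .178
```

```text
t: 1.1
tool_pos: [0.396, -0.333, 0.231]
tool_rot: [-3.115, -0.407, -0.0]
contact_force: [0.1, -1.3, -0.8]
opening: -0.0001
grip_force: 0.0
t 1.1 pos [ 0.396 -0.333  0.231] zaxis [ 0.  0. -1.] F [ 0.1 -1.3 -0.8] open -0.0001 grip 0.0 q [-0.84 -0.21  1.86  0.    1.49  0.47]
shift now [ 322.6 -216.8   31.2] turn [-0.    -0.     0.082] shift after turn [ 303.8 -242.6   31. ] goal z [ 0.  0. -1.]
```

```bash
python3 -m pendant '[[[29.3,-19.7,0],[0,0,0],0],[[29.3,-19.7,0],[0,0,0],0],[[29.3,-19.7,0],[0,0,0],0],[[29.3,-19.7,0],[0,0,0],0],[[29.3,-19.7,0],[0,0,0],0],[[29.3,-19.7,0],[0,0,0],0],[[29.3,-19.7,0],[0,0,0],0],[[29.3,-19.7,0],[0,0,0],0],[[29.3,-19.7,0],[0,0,0],0],[[29.3,-19.7,0],[0,0,0],0],[[29.3,-19.7,0],[0,0,0],0],[[0,0,20],[0,0,0.082],0]]'
python3 -m pendant '[[[0,0,0],[0,0,0],0],[[0,0,0],[0,0,0],0]]' >/dev/null;python3 to.py .652 -.0405 .13 .178
python3 - <<'E'
from h import *
cv2.imwrite("pics/w1.png",optics.get_image("wrist")[:,:,::-1]);m=optics.camera_model("wrist");print(m)
E
```

```text
t: 2.1
tool_pos: [0.6556, -0.0379, 0.2157]
tool_rot: [-3.128, -0.285, -0.015]
contact_force: [0.3, -0.6, 0.5]
opening: -0.0003
grip_force: 0.0
t 2.27 pos [ 0.6495 -0.0421  0.2092] zaxis [-0.005  0.001 -1.   ] F [ 0.1 -0.   0.5] open -0.0001 grip 0.0 q [-0.18  0.13  1.57 -0.    1.45  1.21]
shift now [ 3.1 -1.  79.2] turn [-0.001  0.004  0.002] shift after turn [ 2.7 -1.1 79.2] goal z [ 0.  0. -1.]
{'fx': 331.2667843193588, 'fy': 331.2667843193588, 'cx': 326.9500583440537, 'cy': 197.4619638023406, 'distortion': array([0.02061082, 0.        , 0.        , 0.        , 0.        ]), 'cam_to_world': array([[ 1.79182247e-01,  9.37037595e-01,  2.99757014e-01,
         7.25996130e-01],
       [-9.83815759e-01,  1.70824726e-01,  5.40875659e-02,
        -3.00173664e-02],
       [-5.23827184e-04, -3.04597206e-01,  9.52481112e-01,
         3.52862521e-01],
       [ 0.00000000e+00,  0.00000000e+00,  0.00000000e+00,
         1.00000000e+00]])}
```

View pics/w1.png

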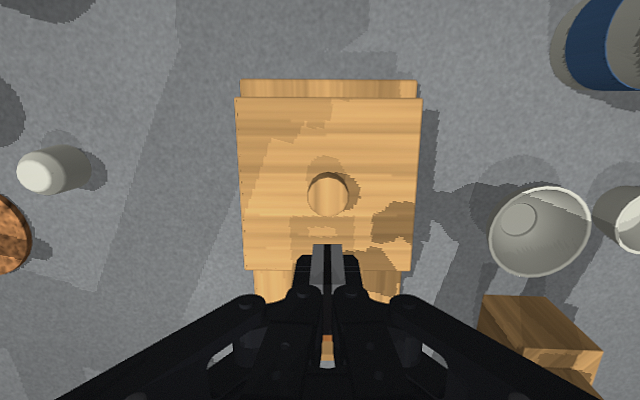

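The wrist view shows the knob top at (328,194), the board's front edge at (240,80)–(417,80), and the lid corners at (235,98) and (423,98). I'll refine the stand pose from it.

```bash
python3 - <<'E'
from h import *
m=optics.camera_model("wrist")
print("knob",atz((328,193),m,.113).round(4), atz((328,193),m,.117).round(4))
a=atz((240,80),m,.018);b=atz((417,80),m,.018);print(a.round(4),b.round(4),np.linalg.norm(a-b),np.arctan2(-(a-b)[0],(a-b)[1]))
y=np.arctan2(-(a-b)[0],(a-b)[1]);c=(a+b)/2;print("stand origin",c[:2]-.145*np.array([np.cos(y),np.sin(y)]))
a=atz((235,98),m,.085);b=atz((423,98),m,.085);print(np.linalg.norm(a-b),((a+b)/2).round(4))
E
python3 to.py .652 -.0405 .13 .178
```

```text
knob [ 0.6541 -0.0438  0.113 ] [ 0.6553 -0.0436  0.117 ]
[0.721  0.0532 0.018 ] [ 0.7512 -0.1122  0.018 ] 0.16810679430924858 0.18007626965186763
stand origin [ 0.59344758 -0.05544966]
0.1451552392411357 [ 0.7213 -0.0323  0.085 ]
t 2.32 pos [ 0.65   -0.0429  0.2105] zaxis [-0.002  0.    -1.   ] F [0.3 0.2 0.4] open -0.0002 grip 0.0 q [-0.18  0.13  1.57 -0.    1.45  1.21]
shift now [ 2.6 -1.9 80.5] turn [-0.001  0.002  0.001] shift after turn [ 2.4 -2.  80.5] goal z [ 0.  0. -1.]
```

```bash
python3 -m pendant '[[[1,0,25],[0,0,0],0],[[1,0,25],[0,0,0],0],[[0,0,20],[0,0,0],0],[[0,0,10],[0,0,0],0],[[0,0,5],[0,0,0],0],[[0,0,3],[0,0,0],0],[[0,0,2],[0,0,0],0],[[0,0,2],[0,0,0],0]]'
python3 -m pendant '[[[0,0,2],[0,0,0],0],[[0,0,1.5],[0,0,0],0],[[0,0,1.5],[0,0,0],0]]'
```

```text
t: 2.98
tool_pos: [0.654, -0.0431, 0.1211]
tool_rot: [3.128, 0.279, 0.004]
contact_force: [-0.7, -0.1, 0.1]
opening: -0.0002
grip_force: 0.0
t: 3.23
tool_pos: [0.6532, -0.0428, 0.1149]
tool_rot: [3.129, 0.279, 0.001]
contact_force: [-2.6, -0.4, 3.6]
opening: 0.0001
grip_force: 1.7
```

```bash
python3 -m pendant '[[[0,0,1],[0,0,0],0],[[0,0,1],[0,0,0],0]]'|egrep 'pos|force'; python3 -m pendant '[[[0,0,1],[0,0,0],0],[[0,0,0],[0,0,0],0]]'|egrep 'pos|force'; python3 -m pendant '[[[0,0,1],[0,0,0],0],[[0,0,0],[0,0,0],0]]'|egrep 'pos|force'
```

```text
tool_pos: [0.6526, -0.0429, 0.1135]
contact_force: [-6.2, 0.1, 8.7]
grip_force: 4.2
tool_pos: [0.6525, -0.043, 0.1128]
contact_force: [-5.3, -0.4, 6.6]
grip_force: 3.5
tool_pos: [0.6523, -0.0431, 0.1123]
contact_force: [-7.8, -0.2, 10.7]
grip_force: 4.9
```

```bash
for i in 1 2 3; do python3 -m pendant '[[[0,0,0.8],[0,0,0],0],[[0,0,0],[0,0,0],0]]'|egrep 'pos|contact'; done; python3 to.py .652 -.043 .111 .178
```

```text
tool_pos: [0.6521, -0.0431, 0.1119]
contact_force: [-8.8, -0.1, 11.4]
tool_pos: [0.6519, -0.0431, 0.1115]
contact_force: [-11.9, -0.4, 14.5]
tool_pos: [0.6526, -0.0431, 0.111]
contact_force: [-9.7, -0.5, 15.0]
t 4.23 pos [ 0.6526 -0.0431  0.111 ] zaxis [-0.002 -0.001 -1.   ] F [-9.7 -0.5 15. ] open 0.0001 grip 6.9 q [-0.18  0.22  1.64 -0.    1.29  1.21]
shift now [-0.6 -0.2  0. ] turn [0.001 0.002 0.   ] shift after turn [-0.6 -0.2  0. ] goal z [ 0.  0. -1.]
```

```bash
for i in 1 2 3; do python3 -m pendant '[[[0,0,1],[0,0,0],0],[[0,0,0],[0,0,0],0]]'|egrep 'pos|contact'; done
python3 - <<'E'
from h import *
im=optics.get_image("wrist")[:,:,::-1];cv2.imwrite("pics/w2.png",cv2.resize(im[60:300,200:460],None,fx=2,fy=2))
im=optics.get_image("scene")[:,:,::-1];cv2.imwrite("pics/s2.png",im)
E
```

```text
tool_pos: [0.6526, -0.0431, 0.111]
contact_force: [-11.7, -0.5, 17.8]
tool_pos: [0.6527, -0.0431, 0.111]
contact_force: [-14.3, 0.7, 21.9]
tool_pos: [0.6527, -0.0431, 0.111]
contact_force: [-16.8, -0.3, 26.0]
```

```bash
python3 -m pendant '[[[0,0,-6],[0,0,0],0],[[0,0,-15],[0,0,0],0],[[0,0,-30],[0,0,0],0],[[0,0,-30],[0,0,0],0],[[0,0,-20],[0,0,0],0.9],[[-25,25,0],[0,0,0],0.9],[[-25,25,0],[0,0,0],0.9],[[-25,25,0],[0,0,0],0.9],[[-20,25,0],[0,0,0],0.9],[[-15,25,0],[0,0,0],0.9],[[-15,25,0],[0,0,0],0.9],[[-15,25,0],[0,0,0],0.9]]'|egrep 'pos'
python3 - <<'E'
from h import *
im=optics.get_image("scene")[:,:,::-1];a=cv2.resize(im[145:295,200:330],None,fx=4,fy=4,interpolation=cv2.INTER_CUBIC)
im=optics.get_image("wrist")[:,:,::-1]
B=np.zeros((600,800,3),np.uint8);B[:,:520]=a;B[:262,520-100:][:, :]=0
B=np.hstack([a,np.zeros((600,280,3),np.uint8)]);b=cv2.resize(im[200:400,300:640],None,fx=.82,fy=.82);B[:b.shape[0],520:520+b.shape[1]]=b
cv2.imwrite("pics/s3.png",B)
E
python3 to.py .4995 -.296 .2 .112
```

```text
tool_pos: [0.5456, -0.2409, 0.2065]
t 5.93 pos [ 0.545  -0.2431  0.2064] zaxis [ 0.    -0.001 -1.   ] F [ 0.4  0.5 -0.6] open 0.0766 grip 0.0 q [-0.54  0.    1.71 -0.    1.43  0.85]
shift now [-54.   44.3   6.4] turn [ 0.001 -0.     0.061] shift after turn [-51.1  47.5   6.4] goal z [ 0.  0. -1.]
```

View pics/s3.png

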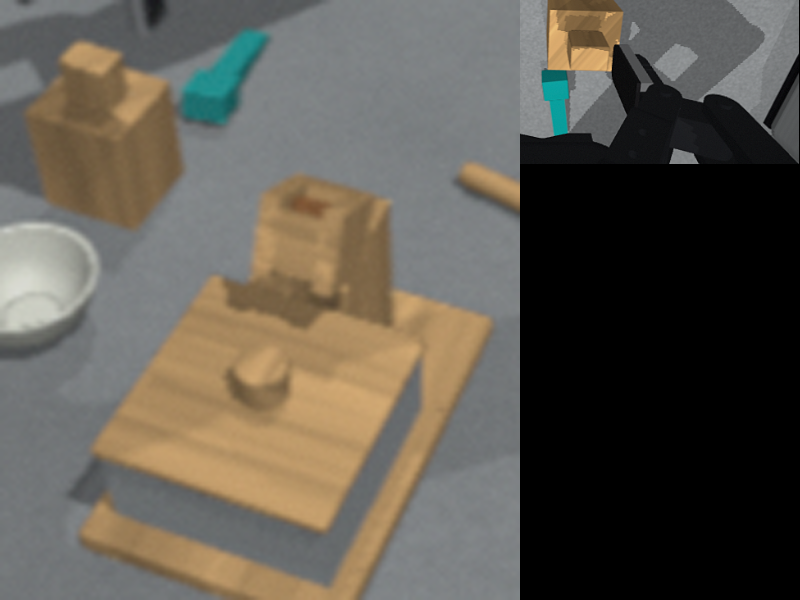

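```bash
python3 -m pendant '[[[-17,16,0],[0,0,0.06],0.9],[[-17,16,0],[0,0,0],0.9],[[-17,16,0],[0,0,0],0.9],[[0,0,10],[0,0,0],0.9],[[0,0,20],[0,0,0],0.9],[[0,0,0],[0,0,0],0.9]]'|egrep 'pos'
python3 to.py .4995 -.296 .094 .112
```

```text
tool_pos: [0.5009, -0.2924, 0.1719]
t 6.43 pos [ 0.5009 -0.2924  0.1719] zaxis [-0.005  0.004 -1.   ] F [-0.1  1.6 -1.5] open 0.0767 grip 0.0 q [-0.66 -0.01  1.77  0.    1.38  0.8 ]
shift now [-1.5  3.8 77.9] turn [-0.005  0.004  0.006] shift after turn [-1.8  3.4 77.9] goal z [ 0.  0. -1.]
```

```bash
python3 -m pendant '[[[0,1,25],[0,0,0],0.9],[[0,0,25],[0,0,0],0.9],[[0,0,18],[0,0,0],0.9],[[0,0,8],[0,0,0],0.9],[[0,0,0],[0,0,0],0.9],[[0,0,0],[0,0,0],0.9]]'|egrep 'pos|contact'
python3 to.py .4995 -.296 .094 .112
python3 - <<'E'
from h import *
m=optics.camera_model("wrist");im=optics.get_image("wrist")[:,:,::-1];cv2.imwrite("pics/w4.png",im)
E
```

```text
tool_pos: [0.5029, -0.2949, 0.1004]
contact_force: [0.7, -0.5, 1.0]
t 6.93 pos [ 0.5029 -0.2949  0.1004] zaxis [ 0.  0. -1.] F [ 0.7 -0.5  1. ] open 0.0768 grip 0.0 q [-0.66  0.07  1.82  0.    1.25  0.79]
shift now [-3.5  0.7  6.4] turn [-0.    -0.     0.007] shift after turn [-3.5  0.7  6.4] goal z [ 0.  0. -1.]
```

View pics/w4.png

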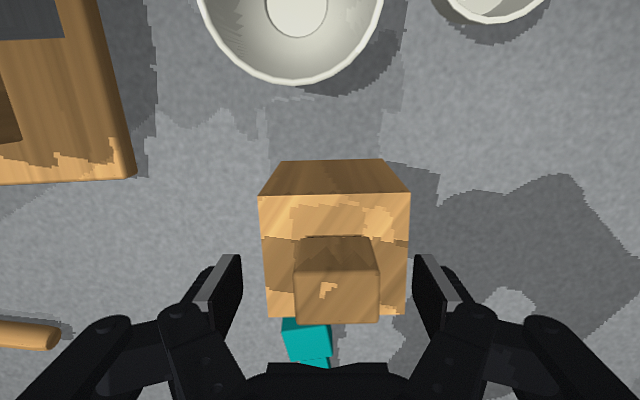

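The wrist view shows the wedge head's top face at (294,268), (374,266), (380,323), (297,325), with its front-bottom edge at (295,238)–(372,236), centred between the open fingers.

Run:
```python
from h import *
m=optics.camera_model("wrist")
c=[atz(p,m,.124) for p in((294,268),(374,266),(380,323),(297,325))]
print(np.round(c,4)[:,:2].tolist(),np.mean(c,0).round(4),np.linalg.norm(c[0]-c[1]),np.linalg.norm(c[1]-c[2]))
c=[atz(p,m,.088) for p in((295,238),(372,236),(258,196),(410,192))];print(np.round(c,4)[:,:2].tolist())
e=c[2]-c[3];print("yaw",np.arctan2(-e[0],e[1]),np.linalg.norm(e))
```

```text
[[0.5105, -0.282], [0.5152, -0.3142], [0.4884, -0.3211], [0.4832, -0.2858]] [ 0.4993 -0.3008  0.124 ] 0.03251247940692896 0.027672932746052217
[[0.5071, -0.2794], [0.5128, -0.3185], [0.5274, -0.2593], [0.5383, -0.3333]]
yaw 0.14610240099965996 0.07475175109576816
```

```bash
python3 -m pendant '[[[-4,3.5,6],[0,0,-0.01],0.9],[[0,0,0],[0,0,0],0.7],[[0,0,0],[0,0,0],0],[[0,0,0],[0,0,0],0],[[0,0,0],[0,0,0],0],[[0,0,0],[0,0,0],0],[[0,0,0],[0,0,0],0],[[0,0,0],[0,0,0],0]]' 50
python3 to.py .4995 -.296 .094 .13
```

```text
t: 7.65
tool_pos: [0.4991, -0.2996, 0.0946]
tool_rot: [3.134, 0.201, 0.001]
contact_force: [-0.2, -0.1, 2.6]
opening: 0.0352
grip_force: 50.4
t 7.65 pos [ 0.4991 -0.2996  0.0946] zaxis [ 0.001 -0.001 -1.   ] F [-0.2 -0.1  2.6] open 0.0352 grip 50.4 q [-0.67  0.07  1.83 -0.    1.24  0.77]
shift now [ 0.8 -3.5  0.6] turn [ 0.001 -0.001 -0.002] shift after turn [ 0.8 -3.5  0.6] goal z [ 0.  0. -1.]
```

```bash
python3 -m pendant '[[[0,0,-8],[0,0,0],0],[[0,0,-20],[0,0,0],0],[[0,0,-27],[0,0,0],0],[[0,0,-30],[0,0,0],0],[[0,0,-30],[0,0,0],0],[[0,0,-30],[0,0,0],0],[[0,0,-30],[0,0,0],0],[[0,0,-30],[0,0,0],0],[[0,0,0],[0,0,0],0],[[0,0,0],[0,0,0],0]]'
python3 - <<'E'
from h import *
o=get_obs();print(o["tool_pos"])
im=optics.get_image("scene")[:,:,::-1];m=optics.camera_model("scene");p=proj([o["tool_pos"]],m)[0].astype(int);print(p)
im2=optics.get_image("top")[:,:,::-1];q=proj([o["tool_pos"]],optics.camera_model("top"))[0].astype(int);print(q)
a=[cv2.resize(i[max(0,y-40):][:100,max(0,x-50):][:,:100],(400,400),interpolation=cv2.INTER_CUBIC) for i,(x,y) in((im,p),(im2,q))]
cv2.imwrite("pics/wedge.png",np.hstack(a))
E
```

```text
t: 8.48
tool_pos: [0.4995, -0.2997, 0.3016]
tool_rot: [3.132, 0.201, 0.005]
contact_force: [0.2, 0.2, -1.1]
opening: 0.0354
grip_force: 50.1
[ 0.49950656 -0.29965917  0.30163525]
[208 100]
[474 198]
```

View pics/wedge.png

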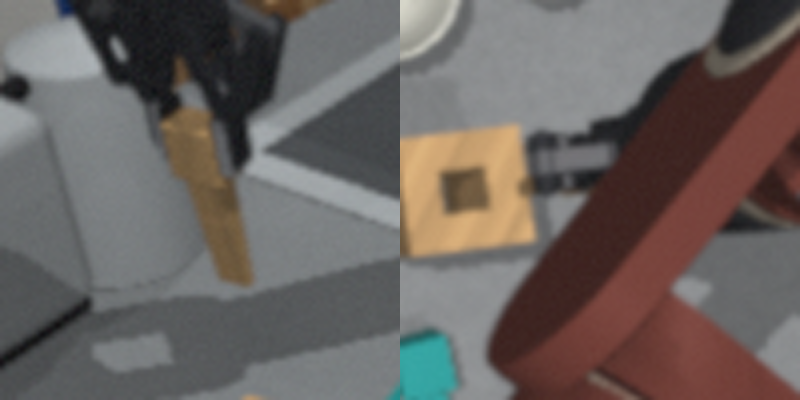

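Left panel: the scene view of the wedge in the grip; blade silhouette runs from (190,185)–(235,185) at the head to a tip at about (222,275)–(252,285). I'll compare it against both orientation hypotheses.

Run:
```python
from h import *
o=get_obs();m=optics.camera_model("scene");A=R.from_rotvec(o["tool_rot"])
O=o["tool_pos"]+A.apply([0,0,.0066])
W=A*R.from_euler('x',np.pi)  # wedge frame with x=tool x, z up
def pr(l,f): 
    l=np.array(l)*([1,1,1] if f==0 else [-1,-1,1]); p=proj(O+W.apply(l),m)[0]; return ((p-[208-50,100-40]+.5)*4-.5).round(0).tolist()
for f in(0,1):
    print("flip",f,"tip",[pr((x/1e3,y/1e3,-.08),f) for x in(-9.6,-1.6) for y in(-11,11)])
    print(" top",[pr((x/1e3,y/1e3,0),f) for x in(-9.6,9.4) for y in(-11,11)])
print("head",[pr((x,y,z),0) for x in(.013,) for y in(-.018,.018) for z in(0,.036)])
```

```text
flip 0 tip [[229.0, 278.0], [257.0, 286.0], [222.0, 284.0], [250.0, 292.0]]
 top [[205.0, 168.0], [236.0, 176.0], [187.0, 183.0], [217.0, 191.0]]
flip 1 tip [[240.0, 302.0], [212.0, 293.0], [247.0, 295.0], [219.0, 287.0]]
 top [[217.0, 191.0], [187.0, 183.0], [235.0, 176.0], [205.0, 169.0]]
head [[174.0, 183.0], [161.0, 129.0], [224.0, 197.0], [212.0, 142.0]]
```

The silhouette matches the wedge's +x along tool x, so no flip is needed. Next I'll check the predicted clamp corners against the earlier pictures.

```bash
cat > clamp.py <<'E'
from h import *
def clamp(x=.5945,y=-.053,yaw=.18):
    S=R.from_euler('z',yaw);C=S*R.from_euler('y',-np.radians(27))
    return np.array([x,y,0])+S.apply([-.034,0,.166]),C
E
python3 - <<'E'
from clamp import *
t=optics.camera_model("top");s=optics.camera_model("scene")
for st in((.5945,-.053,.18),(.5955,-.050,.18)):
    o,C=clamp(*st);print(o.round(4))
    L=[(a,b,0) for a in(-.022,.028) for b in(-.0255,.0255)]+[(-.0096,b,0) for b in(-.0135,.0135)]+[(.0054,b,0) for b in(-.0135,.0135)]
    P=o+C.apply(L)
    print("top",((proj(P,t)-[290,100]+.5)*4-.5).round(0).tolist());print("scene",((proj(P,s)-[200,145]+.5)*4-.5).round(0).tolist())
    S=R.from_euler('z',st[2]);P=np.array([st[0],st[1],0])+S.apply([(.055+a,b,.086) for a in(-.073,.073) for b in(-.073,.073)])
    print("lid",((proj(P,s)-[200,145]+.5)*4-.5).round(0).tolist())
a=cv2.imread("pics/top0.png")[148:200,322:360];b=cv2.imread("pics/scene0.png")[185:235,255:305]
A=cv2.resize(a,(380,520),interpolation=cv2.INTER_CUBIC);B=cv2.resize(b,(420,420),interpolation=cv2.INTER_CUBIC)
M=np.zeros((520,800,3),np.uint8);M[:,:380]=A;M[:420,380:]=B;cv2.imwrite("pics/cl.png",M)
E
```

```text
[ 0.561  -0.0591  0.166 ]
top [[261.0, 324.0], [171.0, 338.0], [252.0, 239.0], [159.0, 253.0], [238.0, 307.0], [189.0, 314.0], [235.0, 281.0], [186.0, 289.0]]
scene [[294.0, 172.0], [371.0, 193.0], [257.0, 192.0], [339.0, 215.0], [303.0, 181.0], [345.0, 193.0], [293.0, 188.0], [335.0, 199.0]]
lid [[208.0, 270.0], [424.0, 335.0], [85.0, 446.0], [322.0, 526.0]]
[ 0.562  -0.0561  0.166 ]
top [[256.0, 322.0], [165.0, 336.0], [247.0, 237.0], [154.0, 251.0], [232.0, 305.0], [184.0, 312.0], [229.0, 279.0], [181.0, 287.0]]
scene [[297.0, 174.0], [375.0, 196.0], [261.0, 195.0], [342.0, 218.0], [307.0, 184.0], [348.0, 196.0], [296.0, 190.0], [338.0, 202.0]]
lid [[211.0, 273.0], [427.0, 338.0], [88.0, 450.0], [326.0, 530.0]]
```

View pics/cl.png

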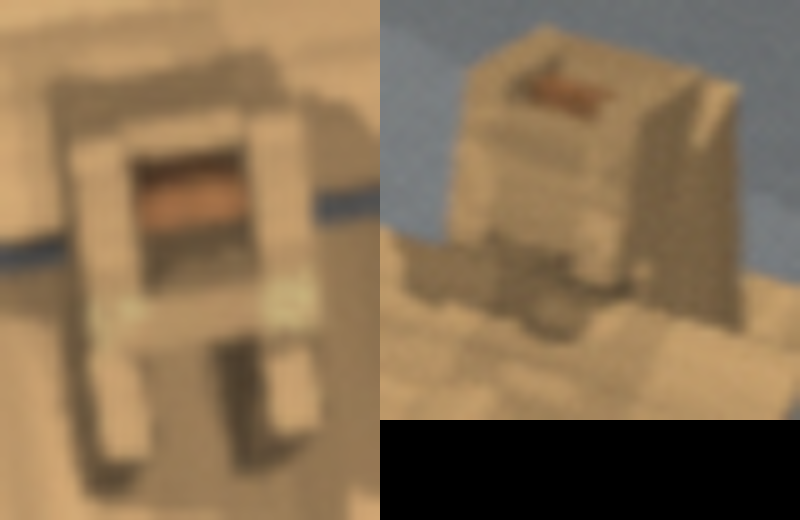

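Clamp corners in the crops agree with a stand pose of about (0.5955, -0.0512, yaw 0.18) within about 1 px. I'll move over with the wedge and tilt it.

```bash
sed -i "s/R.from_euler('y',-tilt)/R.from_euler('y',tilt)/" to.py
python3 -m pendant '[[[3,-12,0],[0,0,0],0],[[5.3,-25.5,0],[0,0,0],0],[[5.3,-25.5,0],[0,0,0],0],[[5.3,-25.5,0],[0,0,0],0],[[5.3,-25.5,0],[0,0,0],0],[[5.3,-25.5,0],[0,0,0],0],[[5.3,-25.5,0],[0,0,0],0],[[5.3,-25.5,0],[0,0,0],0],[[5.3,-25.5,0],[0,0,0],0],[[3,-12,0],[0,0,-0.05],0],[[0,0,0],[0,0.118,0],0],[[0,0,0],[0,0.118,0],0]]' >/dev/null
python3 -m pendant '[[[0,0,0],[0,0.118,0],0],[[0,0,0],[0,0.118,0],0],[[0,0,0],[0,0,0],0],[[0,0,0],[0,0,0],0]]' >/dev/null
python3 to.py .517 -.0655 .2624 .18 .4712
```

```text
t 9.92 pos [ 0.5159 -0.0663  0.296 ] zaxis [ 0.443  0.081 -0.893] F [0.4 0.9 0.5] open 0.0348 grip 50.2 q [-0.41 -0.54  2.05  0.27  1.25  0.95]
shift now [-14.   -0.5  30.5] turn [-0.001  0.004 -0.004] shift after turn [-14.1  -0.6  30.5] goal z [ 0.45  0.08 -0.89]
```

```bash
python3 -m pendant '[[[-5,0,10],[0,0.004,-0.004],0],[[-5,0,10],[0,0,0],0],[[-4,-0.5,10],[0,0,0],0],[[0,0,0],[0,0,0],0],[[0,0,0],[0,0,0],0],[[0,0,0],[0,0,0],0]]' >/dev/null
python3 to.py .517 -.0655 .2624 .18 .4712
python3 - <<'E'
from clamp import *
o=get_obs();m=optics.camera_model("wrist");im=optics.get_image("wrist")[:,:,::-1]
s=optics.camera_model("scene");i2=optics.get_image("scene")[:,:,::-1]
c,C=clamp(.5955,-.0512,.18)
L=[(a,b,0) for a in(-.022,.028) for b in(-.0255,.0255)]
p=proj(c+C.apply(L),m);print(p.round(0).tolist())
A=R.from_rotvec(o["tool_rot"]);W=A*R.from_euler('x',np.pi);O=o["tool_pos"]+A.apply([0,0,.0066])
T=O+W.apply([(a,b,-.08) for a in(-.0096,-.0016) for b in(-.011,.011)]);print("tip wrist",proj(T,m).round(0).tolist())
u=i2[160:260,230:330];f=lambda P:((proj(P,s)-[230,160]+.5)*4-.5).round(0).tolist()
print("tip scene",f(T),"clamp",f(c+C.apply(L)))
M=np.zeros((600,800,3),np.uint8);M[:400,:400]=cv2.resize(u,(400,400),interpolation=cv2.INTER_CUBIC)
v=im[180:400,200:460];print(v.shape);M[:340,400:800]=cv2.resize(v,(400,340),interpolation=cv2.INTER_CUBIC);cv2.imwrite("pics/pre.png",M[:400])
E
```

```text
t 10.42 pos [ 0.5193 -0.0661  0.2657] zaxis [ 0.45   0.081 -0.889] F [-1.1  0.4 -0.3] open 0.0353 grip 50.1 q [-0.41 -0.53  2.09  0.28  1.18  0.93]
shift now [-3.4 -1.   2. ] turn [ 0.001 -0.004  0.002] shift after turn [-3.4 -1.   2. ] goal z [ 0.45  0.08 -0.89]
[[356.0, 228.0], [293.0, 227.0], [357.0, 168.0], [292.0, 167.0]]
tip wrist [[341.0, 215.0], [311.0, 215.0], [341.0, 205.0], [311.0, 205.0]]
tip scene [[188.0, 91.0], [222.0, 101.0], [182.0, 94.0], [217.0, 104.0]] clamp [[175.0, 114.0], [253.0, 135.0], [139.0, 134.0], [220.0, 157.0]]
(220, 260, 3)
```

View pics/pre.png

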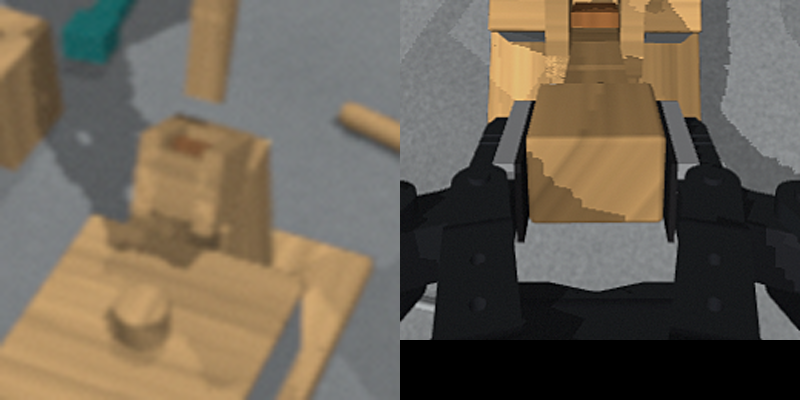

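Left panel: wedge tip at (187,93)–(222,102) above the clamp mouth, whose corners (137,135) and (178,113) match prediction. Right panel (wrist): clamp and head both centre on column ~327, so the wedge is lined up in y. I'm out of picture views, so from here I'll use numbers only: inserting with force checks.

```bash
python3 -m pendant '[[[-1.5,0,8],[0,0,0],0],[[-1,0,8],[0,-0.004,0.002],0],[[0,0,6],[0,0,0],0],[[0,0,4],[0,0,0],0],[[0,0,4],[0,0,0],0],[[0,0,0],[0,0,0],0]]' |egrep 'pos|cont'
python3 to.py .517 -.0655 .2624 .18 .4712
python3 -m pendant '[[[0,0,5],[0,0,0],0],[[0,0,5],[0,0,0],0],[[0,0,5],[0,0,0],0],[[0,0,0],[0,0,0],0]]' |egrep 'pos|cont'
python3 to.py .517 -.0655 .2624 .18 .4712
```

```text
tool_pos: [0.53, -0.0639, 0.2365]
contact_force: [-0.5, 0.7, -1.1]
t 11.02 pos [ 0.53   -0.0639  0.2365] zaxis [ 0.446  0.081 -0.891] F [-0.5  0.7 -1.1] open 0.0352 grip 50.1 q [-0.39 -0.48  2.11  0.27  1.12  0.93]
shift now [  0.1  -0.8 -29. ] turn [-0.     0.001 -0.   ] shift after turn [  0.1  -0.8 -29. ] goal z [ 0.45  0.08 -0.89]
tool_pos: [0.5366, -0.0627, 0.2231]
contact_force: [-0.1, 0.8, -0.5]
t 11.35 pos [ 0.5366 -0.0627  0.2231] zaxis [ 0.446  0.081 -0.891] F [-0.1  0.8 -0.5] open 0.035 grip 50.2 q [-0.38 -0.45  2.11  0.28  1.09  0.93]
shift now [  0.2  -0.8 -44. ] turn [-0.     0.001 -0.   ] shift after turn [  0.2  -0.8 -44. ] goal z [ 0.45  0.08 -0.89]
```

```bash
python3 -m pendant '[[[-0.5,0,4],[0,0,0],0],[[-0.5,0,4],[0,0,0],0],[[0,0,0],[0,0,0],0]]' |egrep 'pos|cont'
python3 -m pendant '[[[-0.5,0,4],[0,0,0],0],[[-0.5,0,4],[0,0,0],0],[[0,0,0],[0,0,0],0]]' |egrep 'pos|cont'
python3 -m pendant '[[[-0.4,0,3],[0,0,0],0],[[0,0,3],[0,0,0],0],[[0,0,0],[0,0,0],0]]' |egrep 'pos|cont'
python3 to.py .517 -.0655 .2624 .18 .4712
```

```text
tool_pos: [0.5393, -0.0624, 0.2159]
contact_force: [-0.1, -0.7, -0.9]
tool_pos: [0.5421, -0.0619, 0.2083]
contact_force: [-0.7, -0.0, -1.4]
tool_pos: [0.5444, -0.0616, 0.203]
contact_force: [-1.5, -0.3, -2.3]
t 12.1 pos [ 0.5444 -0.0616  0.203 ] zaxis [ 0.446  0.08  -0.891] F [-1.5 -0.3 -2.3] open 0.0354 grip 50.2 q [-0.37 -0.41  2.12  0.28  1.04  0.93]
shift now [  2.3  -1.  -65.5] turn [ 0.001  0.    -0.   ] shift after turn [  2.3  -1.  -65.5] goal z [ 0.45  0.08 -0.89]
```

```bash
for i in 1 2 3; do python3 -m pendant '[[[-0.2,0,2],[0,0,0],0],[[0,0,1],[0,0,0],0],[[0,0,0],[0,0,0],0]]' |egrep 'pos|cont'; done
python3 to.py .517 -.0655 .2624 .18 .4712
```

```text
tool_pos: [0.5457, -0.0614, 0.2008]
contact_force: [-2.4, -2.0, -2.1]
tool_pos: [0.5468, -0.0612, 0.198]
contact_force: [-2.2, -0.2, -0.9]
tool_pos: [0.548, -0.061, 0.1952]
contact_force: [-4.0, -0.4, -1.3]
t 12.85 pos [ 0.548  -0.061   0.1952] zaxis [ 0.447  0.08  -0.891] F [-4.  -0.4 -1.3] open 0.0355 grip 50.4 q [-0.37 -0.39  2.12  0.28  1.02  0.93]
shift now [  2.6  -1.  -74.1] turn [ 0.001 -0.    -0.   ] shift after turn [  2.6  -1.1 -74.1] goal z [ 0.45  0.08 -0.89]
```

```bash
python3 -m pendant '[[[-0.5,0,0],[0,0,0],0],[[0,0,0],[0,0,0],0],[[0,0,0],[0,0,0],0.55],[[0,0,0],[0,0,0],0.7],[[0,0,0],[0,0,0],0.7],[[0,0,0],[0,0,0],0.7]]' |egrep 'pos|cont|open'
python3 -m pendant '[[[0,0,-5],[0,0,0],0.7],[[0,0,-15],[0,0,0],0.8],[[0,0,-25],[0,0,0],0.8],[[0,0,-25],[0,0,0],0.8],[[0,0,-25],[0,0,0],0.8],[[0,0,0],[0,0,0],0.8]]' |egrep 'pos|cont|open'
python3 - <<'E'
from clamp import *
s=optics.camera_model("scene");i2=optics.get_image("scene")[:,:,::-1];cv2.imwrite("pics/ins.png",i2)
t=optics.camera_model("top");i3=optics.get_image("top")[:,:,::-1];cv2.imwrite("pics/inst.png",i3)
c,C=clamp(.5955,-.0512,.18)
a=cv2.imread("pics/scene0.png")
d=np.abs(i2.astype(int)-a).sum(2)>60
u=d[140:230,230:320];print("\n".join("".join("#" if v else "." for v in r[20:70]) for r in u[0:75:2]))
for sh in(26,28): print(sh,(proj(c+C.apply([(x,y,sh/1e3+z) for x in(-.013,.013) for y in(-.018,.018) for z in(0,.036)]),s)-[250,140]).round(0).tolist())
E
```

```text
tool_pos: [0.5483, -0.0611, 0.1964]
contact_force: [0.5, -0.6, -0.2]
opening: 0.0598
tool_pos: [0.5063, -0.0697, 0.2874]
contact_force: [0.1, -1.5, 0.9]
opening: 0.0685
..#########################.......................
###################################...............
#############################################.....
######################..#########################.
################.......#######################....
############......##########################......
#######......###############################......
##########################################........
########..#####.#######################...........
######.........###################................
..............################....................
#...........############..........................
............##..###...............................
............................####..................
.........................###############..........
.........................#################........
.........................#################........
.......####.............#################.........
......#####..
[... 538 characters left out ...]
.........
............##....................................
............##....................................
..................................................
..................................................
..................................................
..................................................
...#########......................................
.###########......................................
###..#######......................................
26 [[26.0, 39.0], [28.0, 25.0], [40.0, 43.0], [43.0, 28.0], [22.0, 42.0], [24.0, 27.0], [36.0, 46.0], [38.0, 31.0]]
28 [[26.0, 39.0], [28.0, 24.0], [40.0, 42.0], [43.0, 28.0], [22.0, 41.0], [24.0, 26.0], [36.0, 45.0], [38.0, 30.0]]
```

The difference picture puts the wedge head exactly where predicted, standing ~27 mm out of home. Now the pestle.

```bash
python3 -m pendant '[[[0,0,-20],[0,-0.118,0],0.8],[[0,0,-20],[0,-0.118,0],0.8],[[0,0,0],[0,-0.118,0],0.8],[[0,-15,0],[0,-0.118,0],0.8],[[0,-30,0],[0,0,0],0.8],[[5,-33,0],[0,0,0],0.8],[[5,-33,0],[0,0,0],0.8],[[5,-33,0],[0,0,0],0.8],[[5,-33,0],[0,0,0],0.8],[[5,-33,0],[0,0,0],0.8],[[5,-33,0],[0,0,0],0.8],[[5,-33,0],[0,0,0],0.8]]' |egrep 'pos|cont|open'
python3 to.py .505 .342 .25 .18
```

```text
tool_pos: [0.4738, 0.2082, 0.3144]
contact_force: [0.5, -0.9, 0.7]
opening: 0.068
t 14.95 pos [0.4738 0.2082 0.3144] zaxis [-0.002 -0.002 -1.   ] F [ 0.5 -0.9  0.7] open 0.068 grip 0.0 q [ 0.27 -0.24  1.75 -0.    1.63  1.66]
shift now [  54.8 -126.1   64.1] turn [0.001 0.003 0.   ] shift after turn [  54.6 -126.1   64.4] goal z [ 0.  0. -1.]
```

```bash
python3 -m pendant '[[[16,-30,0],[0,0,0],0.8],[[16,-30,0],[0,0,0],0.8],[[16,-30,15],[0,0,0],0.8],[[0,0,25],[0,0,0],0.8],[[0,0,25],[0,0,0],0.8],[[0,0,0],[0,0,0],0.8],[[0,0,0],[0,0,0],0.8]]' |egrep 'pos'
python3 to.py .505 .342 .25 .18
python3 - <<'E'
from h import *
for n in("top","scene","wrist"):
    im=optics.get_image(n)[:,:,::-1];m=optics.camera_model(n);cv2.imwrite(f"pics/p_{n}.png",im)
    for c,z in(((.505,.342),.148),):
        u=proj([[c[0],c[1],z]],m)[0];print(n,u.round(0))
m=optics.camera_model("wrist");im=cv2.imread("pics/p_wrist.png")
u=proj([[.505,.342,.148]],m)[0].astype(int)
g=im[max(0,u[1]-60):u[1]+60,max(0,u[0]-80):u[0]+80];h=cv2.cvtColor(g,cv2.COLOR_BGR2HSV)
sub=h[::4,::2]; print(sub.shape);print("\n".join("".join("%x"%(v//16) for v in r) for r in sub[:,:,2])); print("\n".join("".join("%x"%(v//16) for v in r) for r in sub[:,:,1]))
E
```

```text
tool_pos: [0.5043, 0.3031, 0.2478]
t 15.53 pos [0.5043 0.3031 0.2478] zaxis [-0.006 -0.003 -1.   ] F [-0.3 -0.1  0.5] open 0.0684 grip 0.0 q [ 0.42 -0.04  1.68 -0.    1.51  1.81]
shift now [  7.7 -38.2  -2.3] turn [0.002 0.006 0.   ] shift after turn [  7.7 -38.2  -2.2] goal z [ 0.  0. -1.]
top [162. 195.]
scene [453. 253.]
wrist [277. 189.]
(30, 80, 3)
999998999999998999889998999899988898bbbbca9989abaabbabcabbabbaabbccbaabba7588888
99999989899998888989989999999999899eca99ab988799899a9aa989aaaaaaabbabba986656888
8999998999989999999999998999889997cdcbbbaaaaa779aaccaaa78abcbaca98999a87999b5488
999999889889998998999999989989999ddcbcaa9aa98aaabaaa979aabbbc99759aaaa9abadba478
999999999999989999999999999999999abbb8adaaaa777776666557acca87abba989aaababcc958
99998999899998999999989999999999bcddcbb98a9887777766665557777aa999a9bcb9aba8a947
99999999999999999999999999999999cba89bcca8887777666666655677655acabba9aaa9aba965
999899999999999998898998999999999abccbcb7777777666665555557766765559aaa9989bab67
98999999899998999999999999998999bccaabc77777766666555555557766777866555779aa8a56
999898999999999
[... 3415 characters left out ...]
0000000000000000000000000000000000000000000000000000
00000000000000000000000000000000000000000000000000000000000000000000000000000000
00000000000000000000000000000000000000000000000000000000000000000000000000000000
00000000000000000000000000000000000000000000000000000000000000000000000000000000
00000000000000000000000000000000000000000000000000000000000000000000000000000000
00000000000000000000000000000000000000000000000000000000000000000000000000000000
00000000000000000000000000000000000000000000000000000000000000000000000000000000
00000000000000000000000000000000000000000000000000000000000000000000000000000000
00000000000000000000000000000000000000000000000000000000000000000000000000000000
```

The wrist camera's pixel statistics put the pestle top at (278,192) against a predicted (277,189), so the position is confirmed within about 1.5 mm.

```bash
python3 -m pendant '[[[2,-13,0],[0,0,0],0.8],[[2,-13,0],[0,0,0],0.8],[[1,-11,10],[0,0,0],0.8],[[0,0,20],[0,0,0],0.8],[[0,0,20],[0,0,0],0.8],[[0,0,0],[0,0,0],0.8],[[0,0,0],[0,0,0],0.8]]' |egrep 'pos'
python3 to.py .504 .3415 .088 .18
```

```text
tool_pos: [0.503, 0.3411, 0.1995]
t 16.27 pos [0.503  0.3411 0.1995] zaxis [-0.003 -0.002 -1.   ] F [ 1.5  1.1 -0.2] open 0.0684 grip 0.0 q [ 0.47  0.04  1.68 -0.    1.43  1.86]
shift now [  1.5  -0.4 111.5] turn [0.002 0.003 0.   ] shift after turn [  1.1  -0.2 111.5] goal z [ 0.  0. -1.]
```

```bash
python3 -m pendant '[[[0.5,0,25],[0,0,0],0.8],[[0.5,0,28],[0,0,0],0.8],[[0,0,28],[0,0,0],0.8],[[0,0,20],[0,0,0],0.8],[[0,0,10],[0,0,0],0.8],[[0,0,0],[0,0,0],0.8],[[0,0,0],[0,0,0],0.8]]' |egrep 'pos|cont'
python3 to.py .504 .3415 .088 .18
```

```text
tool_pos: [0.5058, 0.3413, 0.0916]
contact_force: [-0.3, -0.3, 1.2]
t 16.85 pos [0.5058 0.3413 0.0916] zaxis [ 0.002 -0.    -1.   ] F [-0.3 -0.3  1.2] open 0.068 grip 0.0 q [ 0.47  0.14  1.76 -0.    1.24  1.86]
shift now [-1.7 -0.6  3.6] turn [ 0.    -0.002 -0.   ] shift after turn [-1.7 -0.6  3.6] goal z [ 0.  0. -1.]
```

```bash
python3 -m pendant '[[[-1.5,-0.5,2.5],[0,0,0],0.6],[[0,0,0],[0,0,0],0],[[0,0,0],[0,0,0],0],[[0,0,0],[0,0,0],0],[[0,0,0],[0,0,0],0],[[0,0,0],[0,0,0],0],[[0,0,0],[0,0,0],0]]' 110
python3 to.py .504 .3415 .088 .18
```

```text
t: 17.43
tool_pos: [0.5045, 0.3416, 0.0896]
tool_rot: [-3.128, -0.282, -0.004]
contact_force: [0.0, 0.3, 6.7]
opening: 0.0256
grip_force: 107.9
t 17.43 pos [0.5045 0.3416 0.0896] zaxis [ 0.003  0.001 -1.   ] F [0.  0.3 6.7] open 0.0256 grip 107.9 q [ 0.47  0.14  1.77 -0.    1.23  1.86]
shift now [-0.5 -0.   1.6] turn [-0.    -0.003 -0.   ] shift after turn [-0.5 -0.   1.6] goal z [ 0.  0. -1.]
```

```bash
python3 -m pendant '[[[0,0,-6],[0,0,0],0],[[0,0,-15],[0,0,0],0],[[0,0,-28],[0,0,0],0],[[0,0,-32],[0,0,0],0],[[0,0,-32],[0,0,0],0],[[0,0,-32],[0,0,0],0],[[0,0,-32],[0,0,0],0],[[0,0,-32],[0,0,0],0],[[-3,15,-32],[0,0,0],0],[[-6.7,31,-20],[0,0,0],0],[[-6.7,31,0],[0,0,0],0],[[-6.7,31,0],[0,0,0],0]]' |egrep 'pos|cont|open|grip'
python3 -m pendant '[[[-6.7,31,0],[0,0,0],0],[[-6.7,31,0],[0,0,0],0],[[-6.7,31,0],[0,0,0],0],[[-6.7,31,0],[0,0,0],0],[[-6.7,31,0],[0,0,0],0],[[-6.7,31,0],[0,0,0],0],[[-6.7,31,0],[0,0,0],0],[[-6.7,31,0],[0,0,0],0],[[-3,20,0],[0,0.1,0],0],[[-3,15,0],[0,0.12,0],0],[[0,0,0],[0,0.12,0],0],[[0,0,0],[0,0.12,0],0]]' |egrep 'pos|cont|open|grip'
python3 -m pendant '[[[0,0,0],[0,0,0],0],[[0,0,0],[0,0,0],0],[[0,0,0],[0,0,0],0]]' |egrep 'pos|cont|open|grip'
python3 to.py .4914 -.0713 .3099 .18 .4712
```

```text
tool_pos: [0.5, 0.2298, 0.3506]
contact_force: [0.1, 0.7, -2.2]
opening: 0.0258
grip_force: 108.4
tool_pos: [0.4916, -0.0593, 0.3485]
contact_force: [-1.7, 0.5, -1.3]
opening: 0.0258
grip_force: 108.6
tool_pos: [0.492, -0.0583, 0.349]
contact_force: [-0.4, 0.0, -1.6]
opening: 0.026
grip_force: 108.6
t 19.68 pos [ 0.492  -0.0583  0.349 ] zaxis [ 0.435  0.078 -0.897] F [-0.4  0.  -1.6] open 0.026 grip 108.6 q [-0.41 -0.61  2.01  0.25  1.37  0.98]
shift now [-19.9  12.6  33.8] turn [0.001 0.013 0.   ] shift after turn [-20.3  12.6  33.5] goal z [ 0.45  0.08 -0.89]
```

```bash
python3 -m pendant '[[[-10,6.3,0],[0,0.013,0],0],[[-10,6.3,0],[0,0,0],0],[[0,0,15],[0,0,0],0],[[0,0,18],[0,0,0],0],[[0,0,0],[0,0,0],0],[[0,0,0],[0,0,0],0],[[0,0,0],[0,0,0],0]]' |egrep 'cont'
python3 to.py .4914 -.0713 .3099 .18 .4712
```

```text
contact_force: [-0.6, -0.4, -1.9]
t 20.27 pos [ 0.4921 -0.071   0.3116] zaxis [ 0.448  0.081 -0.89 ] F [-0.6 -0.4 -1.9] open 0.0256 grip 108.7 q [-0.45 -0.61  2.07  0.28  1.3   0.92]
shift now [-1.4  0.1  1.2] turn [ 0.001 -0.002  0.001] shift after turn [-1.4  0.1  1.2] goal z [ 0.45  0.08 -0.89]
```

```bash
python3 -m pendant '[[[-1,0,5],[0,0,0],0],[[0,0,5],[0,0,0],0],[[0,0,2],[0,0,0],0],[[0,0,0],[0,0,0],0]]' |egrep 'cont|pos'
for i in 1 2 3 4; do python3 -m pendant '[[[0,0,1],[0,0,0],0],[[0,0,0],[0,0,0],0]]' |egrep 'cont|pos';done
```

```text
tool_pos: [0.4958, -0.0703, 0.2986]
contact_force: [0.2, -0.6, -1.1]
tool_pos: [0.4963, -0.0704, 0.2984]
contact_force: [0.6, -0.8, -2.0]
tool_pos: [0.4968, -0.0703, 0.2976]
contact_force: [0.5, 0.9, -2.1]
tool_pos: [0.4972, -0.0702, 0.2965]
contact_force: [0.4, -1.0, -2.3]
tool_pos: [0.4977, -0.0701, 0.2955]
contact_force: [1.3, -0.5, -1.5]
```

```bash
for i in 1 2 3 4 5; do python3 -m pendant '[[[0,0,1],[0,0,0],0],[[0,0,0],[0,0,0],0]]' |egrep 'cont|pos';done
```

```text
tool_pos: [0.4981, -0.07, 0.2946]
contact_force: [0.2, -0.0, -1.5]
tool_pos: [0.4986, -0.07, 0.2939]
contact_force: [0.0, 0.2, -1.6]
tool_pos: [0.4991, -0.0699, 0.2931]
contact_force: [-0.3, 0.2, -1.7]
tool_pos: [0.4995, -0.0699, 0.2922]
contact_force: [-0.2, -0.5, -1.3]
tool_pos: [0.5, -0.0698, 0.2913]
contact_force: [0.2, -0.6, -0.6]
```

```bash
for i in 1 2 3 4 5; do python3 -m pendant '[[[0,0,1],[0,0,0],0],[[0,0,0],[0,0,0],0]]' |egrep 'cont|pos';done
```

```text
tool_pos: [0.5004, -0.0697, 0.2904]
contact_force: [-0.9, -0.7, -0.3]
tool_pos: [0.5009, -0.0696, 0.2895]
contact_force: [-0.7, 0.0, -1.4]
tool_pos: [0.5013, -0.0696, 0.2886]
contact_force: [-0.6, -0.9, -0.4]
tool_pos: [0.5018, -0.0695, 0.2877]
contact_force: [-1.3, -1.1, 0.9]
tool_pos: [0.5022, -0.0694, 0.2869]
contact_force: [-1.4, -0.8, 0.2]
```

Contact was felt at about s = 59 mm along the slot axis. Now the taps.

```bash
cat > st.py <<'E'
from clamp import *
o=get_obs();c,C=clamp(.5955,-.0512,.18);A=R.from_rotvec(o["tool_rot"])
l=C.inv().apply(o["tool_pos"]-c)*1e3
print("t",round(o["t"],2),"tcp in clamp",l.round(1),"foot s",round(l[2]-81.6,1),"F clamp",C.inv().apply(o["contact_force"]).round(1),"grip",round(o["grip_force"]),"dev",(C.inv()*A*R.from_euler('x',np.pi)).as_rotvec().round(3))
E
python3 st.py
python3 -m pendant '[[[0,0,-8],[0,0,0],0],[[0,0,-6],[0,0,0],0],[[0,0,8],[0,0,0],0],[[0,0,9],[0,0,0],0],[[0,0,0],[0,0,0],0]]' >/dev/null; python3 st.py
python3 -m pendant '[[[0,0,-8],[0,0,0],0],[[0,0,-6],[0,0,0],0],[[0,0,8],[0,0,0],0],[[0,0,9],[0,0,0],0],[[0,0,0],[0,0,0],0]]' >/dev/null; python3 st.py
```

```text
t 22.93 tcp in clamp [  0.5  -1.2 135.4] foot s 53.8 F clamp [-1.3 -0.5  0.9] grip 109 dev [-0.001 -0.002  0.   ]
t 23.35 tcp in clamp [  0.3  -1.1 131.1] foot s 49.5 F clamp [ 0.1  0.6 -1.7] grip 109 dev [-0.001 -0.002 -0.   ]
t 23.77 tcp in clamp [  0.2  -1.1 128.2] foot s 46.6 F clamp [-0.8 -0.3 -1.5] grip 109 dev [-0.001 -0.002 -0.   ]
```

```bash
for i in 1 2 3; do python3 -m pendant '[[[0,0,-8],[0,0,0],0],[[0,0,-6],[0,0,0],0],[[0,0,8],[0,0,0],0],[[0,0,9],[0,0,0],0],[[0,0,0],[0,0,0],0]]' >/dev/null; python3 st.py;done
```

```text
t 24.18 tcp in clamp [  0.4  -1.1 125.4] foot s 43.8 F clamp [-1.  -0.4 -1.4] grip 109 dev [-0.001 -0.002 -0.   ]
t 24.6 tcp in clamp [  0.4  -1.1 122.4] foot s 40.8 F clamp [-0.8  0.  -0.8] grip 109 dev [-0.001 -0.002 -0.   ]
t 25.02 tcp in clamp [  0.5  -1.2 119.5] foot s 37.9 F clamp [-0.4 -0.4 -0.6] grip 109 dev [-0.001 -0.002 -0.   ]
```

```bash
python3 -m pendant '[[[0,0,-15],[0,0,0],0],[[0,0,-25],[0,0,0],0],[[0,0,-20],[0,0,0],0],[[0,0,0],[0,0,0],0],[[0,0,0],[0,0,0],0]]' >/dev/null; python3 st.py
cat > dif.py <<'E'
from clamp import *
import sys
s=optics.camera_model("scene");i2=optics.get_image("scene")[:,:,::-1];cv2.imwrite("pics/%s.png"%sys.argv[1],i2)
c,C=clamp(.5955,-.0512,.18);a=cv2.imread("pics/scene0.png")
d=np.abs(i2.astype(int)-a).sum(2)>60
u=d[140:215,250:310];print("\n".join("%2d "%(2*i)+"".join("#" if v else "." for v in r) for i,r in enumerate(u[::2])))
for sh in(0,10,20): print(sh,(proj(c+C.apply([(x,y,sh/1e3+z) for x in(-.013,.013) for y in(-.018,.018) for z in(0,.036)]),s)-[250,140]).round(0).tolist())
E
python3 dif.py a1
```

```text
t 25.43 tcp in clamp [  0.6  -1.3 180.5] foot s 98.9 F clamp [-0.9  0.6 -2.1] grip 109 dev [-0.002 -0.003  0.   ]
 0 ############################..################..............
 2 ###################.......####################.......#######
 4 #############.......#########################..#############
 6 ######.......################################.....##########
 8 #############################################.........######
10 #############################################.............##
12 ############################################................
14 ###############################.............................
16 ##############..#########...................................
18 #######.........###.........................................
20 ##..........................................................
22 ##..........................................................
24 ............................................................
26 ............................................................
28 ............................................................
30 .......................
[... 1092 characters left out ...]
.................................
66 .###########................................................
68 ....###.....................................................
70 ............................................................
72 ..####......................................................
74 .#...######.................................................
0 [[25.0, 50.0], [27.0, 35.0], [39.0, 54.0], [41.0, 39.0], [20.0, 52.0], [22.0, 38.0], [34.0, 56.0], [37.0, 41.0]]
10 [[25.0, 46.0], [27.0, 31.0], [39.0, 50.0], [42.0, 35.0], [21.0, 48.0], [23.0, 33.0], [35.0, 52.0], [37.0, 37.0]]
20 [[26.0, 42.0], [28.0, 27.0], [40.0, 46.0], [42.0, 31.0], [21.0, 44.0], [23.0, 29.0], [36.0, 48.0], [38.0, 33.0]]
```

The difference picture shows the head top now at row ~36 (predicted 35 at home), so the taps drove it. I'll finish with firmer taps and feel for the hard stop.

```bash
python3 -m pendant '[[[0,0,20],[0,0,0],0],[[0,0,20],[0,0,0],0],[[0,0,10],[0,0,0],0],[[0,0,0],[0,0,0],0]]' >/dev/null; python3 st.py
for i in 1 2 3; do python3 -m pendant '[[[0,0,6],[0,0,0],0],[[0,0,8],[0,0,0],0],[[0,0,0],[0,0,0],0]]' >/dev/null; python3 st.py;python3 -m pendant '[[[0,0,-6],[0,0,0],0],[[0,0,-6],[0,0,0],0]]' >/dev/null;done
```

```text
t 25.82 tcp in clamp [ -3.2   0.2 125.5] foot s 43.9 F clamp [-1.9 -0.3 -1.9] grip 109 dev [ 0.004  0.006 -0.001]
t 26.07 tcp in clamp [  2.5  -1.6 118.3] foot s 36.7 F clamp [-0.4  1.1  4.2] grip 109 dev [-0.003 -0.005  0.001]
t 26.48 tcp in clamp [  3.   -2.  118.1] foot s 36.5 F clamp [-6.4  1.2 20.6] grip 111 dev [-0.004 -0.004  0.002]
t 26.9 tcp in clamp [  5.1  -2.2 117.8] foot s 36.2 F clamp [-4.5  2.4 28.5] grip 112 dev [-0.005 -0.008  0.003]
```

```bash
python3 -m pendant '[[[0,0,-15],[0,0,0],0],[[0,0,-25],[0,0,0],0],[[0,0,-30],[0,0,0],0],[[0,0,-10],[0,0,0],0],[[0,0,0],[0,0,0],0]]' >/dev/null; python3 st.py
python3 dif.py a2 | sed -n 16,30p
python3 -m pendant '[[[0,0,-15],[0,-0.118,0],0],[[0,0,-10],[0,-0.118,0],0],[[0,0,0],[0,-0.118,0],0],[[0,-15,0],[0,-0.118,0],0],[[4,-30,0],[0,0,0],0],[[6.7,-31,0],[0,0,0],0],[[6.7,-31,0],[0,0,0],0],[[6.7,-31,0],[0,0,0],0],[[6.7,-31,0],[0,0,0],0],[[6.7,-31,0],[0,0,0],0],[[6.7,-31,0],[0,0,0],0],[[6.7,-31,0],[0,0,0],0]]' |egrep 'grip'
python3 to.py .507 .336 .2 .18
```

```text
t 27.48 tcp in clamp [  1.7  -1.7 206.4] foot s 124.8 F clamp [-0.6 -0.1 -1.1] grip 109 dev [-0.004 -0.006  0.   ]
30 ............................................................
32 ..........#.................................................
34 .......#####................................................
36 #......##..###.###..........#...............................
38 ########....#####.......##########..........................
40 ###########.###.........################....................
42 .###########............#################...................
44 ####.####...............################....................
46 ##########.............#################....................
48 #########...................###########.....................
50 ########.............##...........#####.....................
52 ###########..........................##.....................
54 ###########.................#........#......................
56 ############................................................
58 ############................................................
grip_force: 108.9
t 28.53 pos [0.4639 0.1923 0.3672] zaxis [-0.003 -0.001 -1.   ] F [ 0.3  0.3 -1. ] open 0.0259 grip 108.9 q [ 0.24 -0.28  1.7  -0.    1.73  1.64]
shift now [  68.7 -133.8  166.9] turn [0.001 0.003 0.001] shift after turn [  68.1 -133.7  167.2] goal z [ 0.  0. -1.]
```

```bash
python3 -m pendant '[[[14,-27,15],[0,0,0],0],[[14,-27,20],[0,0,0],0],[[14,-27,25],[0,0,0],0],[[13,-26,25],[0,0,0],0],[[0,0,28],[0,0,0],0],[[0,0,28],[0,0,0],0],[[0,0,20],[0,0,0],0],[[0,0,0],[0,0,0],0],[[0,0,0],[0,0,0],0],[[0,0,0],[0,0,0],0]]' |egrep 'cont'
python3 to.py .507 .336 .0896 .18
```

```text
contact_force: [0.8, 0.8, -1.4]
t 29.37 pos [0.4998 0.3055 0.2098] zaxis [ 0.001 -0.    -1.   ] F [ 0.8  0.8 -1.4] open 0.0254 grip 109.0 q [ 0.42 -0.03  1.73 -0.    1.44  1.81]
shift now [ 12.4 -28.8 120.2] turn [ 0.001 -0.001 -0.   ] shift after turn [ 12.6 -28.8 120.2] goal z [ 0.  0. -1.]
```

```bash
python3 -m pendant '[[[6,-14,10],[0,0,0],0],[[6,-14,20],[0,0,0],0],[[0,0,25],[0,0,0],0],[[0,0,25],[0,0,0],0],[[0,0,20],[0,0,0],0],[[0,0,8],[0,0,0],0],[[0,0,0],[0,0,0],0],[[0,0,0],[0,0,0],0]]' |egrep 'cont'
python3 to.py .507 .336 .0896 .18
```

```text
contact_force: [0.5, 0.8, -1.4]
t 30.03 pos [0.5075 0.3352 0.1035] zaxis [ 0.003  0.    -1.   ] F [ 0.5  0.8 -1.4] open 0.0257 grip 109.1 q [ 0.46  0.12  1.76 -0.    1.26  1.85]
shift now [-0.4 -0.9 13.9] turn [ 0.    -0.003 -0.001] shift after turn [-0.4 -0.9 13.9] goal z [ 0.  0. -1.]
```

```bash
python3 -m pendant '[[[0,0,5],[0,0,0],0],[[0,0,4],[0,0,0],0],[[0,0,2],[0,0,0],0],[[0,0,0],[0,0,0],0],[[0,0,0],[0,0,0],0]]' |egrep 'cont|pos'
for i in 1 2 3 4; do python3 -m pendant '[[[0,0,1],[0,0,0],0],[[0,0,0],[0,0,0],0]]' |egrep 'cont|pos';done; python3 to.py .507 .336 .0896 .18
```

```text
tool_pos: [0.5066, 0.3348, 0.0909]
contact_force: [-0.5, 0.5, -1.7]
tool_pos: [0.5065, 0.3348, 0.0898]
contact_force: [-0.5, 0.2, -2.4]
tool_pos: [0.5068, 0.3349, 0.0896]
contact_force: [-2.1, -1.0, 2.9]
tool_pos: [0.507, 0.335, 0.0896]
contact_force: [-2.5, -0.9, 6.8]
tool_pos: [0.5072, 0.335, 0.0895]
contact_force: [-3.7, -3.4, 10.7]
t 31.12 pos [0.5072 0.335  0.0895] zaxis [ 0.002 -0.001 -1.   ] F [-3.7 -3.4 10.7] open 0.0259 grip 110.7 q [ 0.46  0.14  1.77 -0.    1.23  1.85]
shift now [ 0.  -1.  -0.1] turn [ 0.001 -0.002 -0.   ] shift after turn [ 0.  -1.  -0.1] goal z [ 0.  0. -1.]
```

```bash
python3 -m pendant '[[[0,0,-2],[0,0,0],0],[[0,0,0],[0,0,0],0],[[0,0,0],[0,0,0],0.35],[[0,0,0],[0,0,0],0.45],[[0,0,0],[0,0,0],0.6],[[0,0,0],[0,0,0],0.75],[[0,0,0],[0,0,0],0.8],[[0,0,0],[0,0,0],0.8]]' 20 |egrep 'cont|pos|open'
python3 -m pendant '[[[0,0,-5],[0,0,0],0.8],[[0,0,-15],[0,0,0],0.8],[[0,0,-30],[0,0,0],0.8],[[0,0,-30],[0,0,0],0.8],[[0,0,-30],[0,0,0],0.8],[[-20,0,-30],[0,0,0],0.8],[[-30,0,0],[0,0,0],0.8],[[-30,0,0],[0,0,0],0.8],[[-20,0,0],[0,0,0],0.8],[[0,0,0],[0,0,0],0.8],[[0,0,0],[0,0,0],0.8]]' |egrep 'cont|pos|open'
python3 - <<'E'
from clamp import *
s=optics.camera_model("scene");t=optics.camera_model("top")
a=cv2.imread("pics/scene0.png");i=optics.get_image("scene")[:,:,::-1];cv2.imwrite("pics/f_s.png",i)
# pestle silhouette (wood = high saturation), compare with shift of initial pestle
P=np.array([.507,.335,0]);print("pred top/foot",proj([P+[0,0,.148],P+[0,0,.008]],s).round(0).tolist())
h=cv2.cvtColor(i[235:320,400:475].copy(),cv2.COLOR_BGR2HSV);h0=cv2.cvtColor(a[235:320,400:475].copy(),cv2.COLOR_BGR2HSV)
for q in(h0,h): print("\n".join("%2d "%(3*k)+"".join("%x"%(v//16) if w>70 else "." for v,w in zip(r[::1],sr)) for k,(r,sr) in enumerate(zip(q[::3,:,2],q[::3,:,1]))))
# lid / clutter moved?
d=np.abs(i.astype(int)-a).sum(2)>60
for n,(x,y) in dict(salt=(378,295),mug=(428,337),bowl=(205,218),ramekin=(170,210),spoon=(345,200),decoy=(256,163)).items(): print(n,d[y-18:y+18,x-20:x+20].sum())
E
```

```text
tool_pos: [0.5065, 0.3347, 0.0886]
contact_force: [-0.2, -0.3, -0.4]
opening: 0.0685
tool_pos: [0.4076, 0.3171, 0.2293]
contact_force: [-0.9, 0.3, -0.1]
opening: 0.0683
pred top/foot [[450.0, 252.0], [434.0, 289.0]]
 0 ...........................................................................
 3 ...........................................................................
 6 ...........................................................................
 9 ...........................................................................
12 ...........................................................................
15 ................................................abbbbbbbbba................
18 ...............................................69aaaaaaabbbba..............
21 ..............................................44579aabbbaaaa...............
24 .............................................45556667788887................
27 ............................................45556667777877.................
30 ..........................................45556666777787...................
33 ............
[... 3047 characters left out ...]
..................
63 .............6789999999999999888889999888888899988899998...................
66 ................67899aa999aaa99899998888778899888999998....................
69 ....................678999999999889878899889998889a98......................
72 ........................667888889998877889a988777..........................
75 ....................................777....................................
78 ...........................................................................
81 ...........................................................................
84 ...........................................................................
salt 0
mug 0
bowl 0
ramekin 0
spoon 519
decoy 104
```

```bash
python3 - <<'E'
from clamp import *
a=cv2.imread("pics/scene0.png");b=cv2.imread("pics/f_s.png");c=cv2.imread("pics/s3.png")
f=lambda im,x,y,w,h:(lambda m:(m.sum(),[v.mean().round(2) for v in np.nonzero(m)]))(cv2.cvtColor(im[y:y+h,x:x+w].copy(),cv2.COLOR_BGR2HSV)[:,:,1]>80)
for n,r in dict(spoon=(305,175,60,40),decoy=(240,145,30,35)).items(): print(n,f(a,*r),f(b,*r))
t=optics.get_image("top")[:,:,::-1];t0=cv2.imread("pics/top0.png");print("top spoon",f(t0,265,240,90,35),f(t,265,240,90,35))
d=np.abs(b.astype(int)-a).sum(2)>60
print("\n".join("%2d "%(2*i)+"".join("#" if v else "." for v in r) for i,r in enumerate(d[170:200:2,250:310])))
E
python3 dif.py fin|sed -n 15,30p
```

```text
spoon (np.int64(184), [np.float64(18.85), np.float64(24.36)]) (np.int64(183), [np.float64(18.79), np.float64(24.42)])
decoy (np.int64(310), [np.float64(20.9), np.float64(13.05)]) (np.int64(304), [np.float64(20.81), np.float64(13.23)])
top spoon (np.int64(256), [np.float64(19.99), np.float64(61.25)]) (np.int64(263), [np.float64(20.04), np.float64(61.1)])
 0 ................##...#..#......#............................
 2 ...........#..#.#...#..#....#....#..........................
 4 ..........##.##......#...#..#.#......##.....................
 6 ...........#....#..#.#...#######..#.........................
 8 ..............#..#.....###############.......#.#............
10 ......#........#........#################..#.....##.#.......
12 #......###..#...........################....#......#........
14 ..#.#.##.##....##.#....#################...##..........#....
16 .................####..#################....##....#....#..#.
18 ...............#...........############.....#..#.##...#...##
20 .............##..#...............######...####.....#....#.#.
22 .....................................
[... 539 characters left out ...]
...........##.#..##..#.###############.....##...#...........
40 ...........#..##........#################.....#.#...#.......
42 #...#....#..#...#.......################......##............
44 ....#.####.......#..#..#################....#...#.....#.....
46 .........#..#...####...#################..#.##.....#....#...
48 ............#.#.###........############........#.####.......
50 .............###.................######...#.##.#.....#.##.#.
52 .........................#............#......#.#...#..#.....
54 ....................................................#..##.#.
56 ..........................................................#.
58 ........................................................#..#
```

```bash
python3 -c "
from station import ctrl;print(ctrl.finish_job())"
```

```text
the job is handed in; nothing more can be done
None
```

I handed the job in after about 31 s of robot time; no verdict came back. The lid was pressed until it stopped moving at its seated height. The wedge was tapped to a hard stop at the slot's mouth, which I judged from force readings and camera-image differences. The pestle is back upright on its mat, and image checks show the other kitchen things have not moved.

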